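# Hang the condiment caddy on its slotted stand and lock it

## Task

Hang the blue condiment caddy on the grey slotted stand: put its two hooks into the two slots, then press it down until it snaps past the roller catch and sits fully home, level, and let go. Somebody has slid the upright of the stand up or down on its post, so feel or look for its height first, and leave the mills, the timer and the mug where they stand.

Things in the scene. Friction and masses are not known exactly. Their poses are not given: they have to be found in the camera images.
- stand: Fixed foot of the stand, a dark plate 120 mm wide, 10 mm thick, from 18 mm in front of the slotted face to 72 mm behind it. Origin: on the worktop straight below the middle of the grey upright's slotted face. x points from the face back into the stand (the way the hooks go in), y along the face, z up.
- below_top (a point): Point on the worktop straight below the middle of the upright's flat closed top (80 mm wide, 42 mm deep; 21 mm behind the face). Axes as the stand. The upright (hollow, 156 mm tall) is clamped at a height that no reading gives: its flat top lies 176 to 216 mm above the worktop. It is fixed and may be pressed on.
- below_slots (a point): Same point and axes as the stand's origin. Above it, in the upright's 5 mm thick front sheet, are two slots 14 mm wide and 38 mm high, centred 25 mm to either side (y). Their lower edges are 51 mm below the flat top, upper edges 13 mm below it. A white spring roller (radius 5 mm, axis along y) sticks 5 mm out of the face at y = 0, its axis 8 mm below the slots' lower edges.
- caddy: Loose blue caddy, about 0.35 kg, empty, standing upright. Origin: at its underside, below the middle of its back plane. x from the tray towards the hooks, z up. Tray 125 mm deep (to -x), 100 mm wide, walls 40 mm high, back wall 105 mm high.
- caddy_grip (a point): Centre of the caddy's wooden grip bar, 135 mm above the underside, 75 mm in front (-x) of the back plane; same axes. The bar runs along y, 88 mm between two posts, 12 mm thick (x), 20 mm high. A thin strut runs from each post (y = -46 and +46 mm) back to the back wall.
- caddy_back (a point): Middle of the caddy's back plane, 85 mm above its underside, level with the undersides of the hook necks; same axes. At the end this point is on the slotted face, level with the slots' lower edges, where the necks rest. 13 mm above that, a steel ridge between the back rails meets the roller; the weight does not pass it, about 10 N more does, with a snap.
- caddy_hooks (a point): Midpoint between the two steel hooks, 12.5 mm behind the back plane, at the legs' lower ends (69 mm above the underside). Hooks at y = -25 and +25 mm, 8 mm wide: neck 10 mm high, then beyond a 6.5 mm gap a 6 mm leg hanging 16 mm below the neck's underside. They enter the slots with the caddy 16 to 28 mm above its final height, until its back meets the face.
- catch (a joint): How far the roller catch is pushed into the upright, m: 0 free, under 0.0005 with the unlocked caddy resting on it, about 0.005 when the ridge passes it, about 0.0015 to 0.0035 when the caddy is locked home (the roller then rests above the ridge and holds it down).
- salt_mill_mid (a point): Centre of the white salt mill (52 mm across, 144 mm tall), a bystander.
- pepper_mill_mid (a point): Centre of the black pepper mill (52 mm across, 144 mm tall), a bystander.
- kitchen_timer_mid (a point): Centre of the white and grey kitchen timer (62 mm across, 43 mm tall), a bystander.
- mug_blue_mid (a point): Half-way up the white mug with a leaf pattern (92 x 127 x 95 mm with its handle), a bystander.

How it is judged:
By the outcome, as a careful person would: the job done as asked, in the order asked, and still so for the second after the job is handed in, with the robot touching nothing.
It also fails if it takes over 48 s, if anything falls off the work surface, if the arm or the gripper's body presses on something with over 40 N, if the wrist force passes 120 N, or if a joint passes its speed limit or range.

## Robot

A 6-joint arm with a two-finger parallel gripper is mounted at the origin on a cart in front of the work surface, level with it; the furniture and walls round the work are solid. World frame = base frame: x ahead of the robot, y to its left, z up, the work surface at z = 0. Lengths are in m, angles in rad, forces in N, time in s.
With the tool pointing down it reaches from about 0.375 to 0.975 m from the base axis. Payload 3.8 kg.
Tool frame: the origin (TCP) lies midway between the tips of the shut fingers; the grasp point (between the pads) lies 19 mm behind it; z points along the fingers, y is the line along which they close (so a half turn about z gives the same grasp; the last joint's range is limited). The gripper opens to 85 mm and grips with 20 to 120 N. Pads are 22 mm wide; open, the fingers measure 114 mm over their backs; the gripper's body (76 mm by 85 mm) begins 54 mm behind the grasp point. The pads swing forward as they close: fully open they stand 13 mm farther back than shut.
Start: joints at [-1.197, 0.264, 1.604, -0, 1.274, -0.037], TCP at [0.27, -0.619, 0.231] pointing down, gripper open.
Joint ranges: [-2.63, 2.63], [-0.94, 2.18], [0.31, 2.57], [-1.31, 4.45], [0, 2.66], [-2.55, 2.55]. Speed limits (rad/s): [2.57, 2.57, 3.14, 3.14, 3.14, 3.14].

## Interface

Orientations are given as a rotation vector (axis times angle).
In Python, from workcell import read_state, vision, ticket gives the robot as it stands. The module is installed in compiled form; this text tells all that it offers.
- The arm moves only by the tool jog_arm, never from a script. Its arguments are lists of equal length, an entry for each row: "turn": the turn, a rotation vector about the tool's x, y, z in rad, a list of three; "delta_pos": the shift along the tool's x, y, z in m, a list of three; "gripper": the finger opening in m, from 0 to 0.0854. In form: {"turn": [[rx, ry, rz], ...], "delta_pos": [[dx, dy, dz], ...], "gripper": [gripper, ...]}. A call has 1 to 20 rows; each row shifts and turns the commanded pose from where the row before left it, along the tool's axes as they then stand; what a row does not reach is not made up. A row lasts 1/12 s, in which the tool goes at most 41.7 mm and 7.16 degrees, less where a joint would pass 70% of its speed; a pose out of reach is approached as far as the arm can. A call with a gripper value outside its range is refused whole. The fingers move at their own pace and stop on an object; "grip_force" is the grip in N (left out, the last holds). Time passes only in rows, so rows that do not move let the fingers close. It gives the time, the measured TCP pose, the force, the opening and the grip force at its end, in the units of the state.
- read_state(): the state, without advancing time (a new reading comes with each control period).
- vision.read_camera(name): name is "scene" or "top" or "wrist"; returns the picture (480x640x3 uint8, red, green, blue); there is no depth.
- vision.calibration(name): a dict with "vfov" (degrees; the focal length in pixels is half the picture's height over the tangent of half this angle, whatever the lens; pixels are square), "cx", "cy" (the principal point, pixels), "R" (3x3) and "t" (3): a world point X has camera coordinates R X + t; the wrist camera has in their place "mount" (4x4, takes a point from camera to tool coordinates, whose origin is the TCP and whose axes are the flange's). Camera axes: x right, y down, z forward; pixel columns grow to the right and rows downward; lengths in m; the calibration is good to about 2 mm. A picture is of the moment at which its call begins: read the wrist's pose just before it. calibration takes no time and is no camera call.
- ticket.finish_job(): hands the job in; it is judged then, once.
The state is a dict: "time": time; "q": joint angles; "joint_vel": joint speeds; "joint_torque": joint torques, N m; "tool_pos": TCP position; "tcp_rot": TCP orientation; "wrist_force": force on the tool from outside, world axes, zero at the start; "torque": the same for the moment, N m; "width": opening from 0.0 (shut) to 1.0 (fully open); "grip_force": force on a finger pad.
Only numpy, scipy, OpenCV 4.12 (cv2) and the standard library are available. Lean on these libraries where they do the work, as an engineer would, in place of code of your own. Each camera call takes 0.05 s, during which the arm holds its last target. There are 200 camera calls.

## Working session

There is one attempt and no reset: what is moved stays moved. The work goes in short steps, Python scripts to look and compute and a tool call to move; the robot and the scene stay as the last step left them, time stands still between calls to the robot, and variables do not carry over. Pictures are saved under pics/ and viewed, at most 10 in all, crops included, and the job is handed in when it is done.

Besides the shell and the picture viewer there is one more tool, called after "Emit:" in YAML: its name, and indented under it one key for each argument. jog_arm: Moves the arm, as the interface text tells. Its arguments: {"type":"object","properties":{"turn":{"type":"array","items":{"type":"array","items":{"type":"number"}}},"delta_pos":{"type":"array","items":{"type":"array","items":{"type":"number"}}},"gripper":{"type":"array","items":{"type":"number"}},"grip_force":{"type":"number"}},"required":["turn","delta_pos","gripper"]}

```bash
mkdir -p pics; python3 - <<'E'
from workcell import read_state, vision
import cv2, numpy as np
s=read_state(); print({k:np.round(v,4) for k,v in s.items()})
for n in ["scene","top"]:
    im=vision.read_camera(n); cv2.imwrite(f"pics/{n}0.png",im[...,::-1])
for n in ["scene","top","wrist"]: print(n,vision.calibration(n))
E
```

```text
{'time': np.float64(0.0), 'q': array([-1.1969,  0.2648,  1.6054, -0.    ,  1.2737, -0.0369]), 'joint_vel': array([-0.0005,  0.0004, -0.0013, -0.0004,  0.0005,  0.0004]), 'joint_torque': array([-1.10000e-03, -5.15113e+01, -3.67317e+01, -4.00000e-04,
        1.28000e-02, -0.00000e+00]), 'tool_pos': array([ 0.2693, -0.6182,  0.23  ]), 'tcp_rot': array([-3.0734e+00, -6.4030e-01,  6.0000e-04]), 'wrist_force': array([0.7501, 0.7478, 0.6752]), 'torque': array([ 0.0401, -0.0126,  0.0056]), 'grip_force': np.float64(0.0), 'width': np.float64(0.9993)}
scene {'vfov': 52.52552921321434, 'cx': 320.0652912686649, 'cy': 234.18791488929912, 'R': array([[ 0.80375401, -0.59484639, -0.01171603],
       [-0.2909723 , -0.37583171, -0.87982137],
       [ 0.51895531,  0.71056899, -0.47516007]]), 't': array([-0.3502098 ,  0.25628797,  0.7763155 ])}
top {'vfov': 45.83113899371406, 'cx': 319.1371421250745, 'cy': 239.3865870560377, 'R': array([[ 0.00737468, -0.99995445, -0.00605977],
       [-0.97812517, -0.00595361, -0.20793196],
       [ 0.20788642,  0.00746064, -0.97812452]]), 't': array([0.0614392 , 0.51488614, 1.1716093 ])}
wrist {'vfov': 65.90262591391814, 'cx': 323.90535004830303, 'cy': 243.65052897380278, 'mount': array([[-9.57839003e-04, -9.45320612e-01, -3.26141111e-01,
         8.47278971e-02],
       [ 9.99999522e-01, -9.69771138e-04, -1.26000368e-04,
         1.20001395e-04],
       [-1.97171491e-04, -3.26141075e-01,  9.45321088e-01,
        -1.42873342e-01],
       [ 0.00000000e+00,  0.00000000e+00,  0.00000000e+00,
         1.00000000e+00]])}
```

View pics/scene0.png

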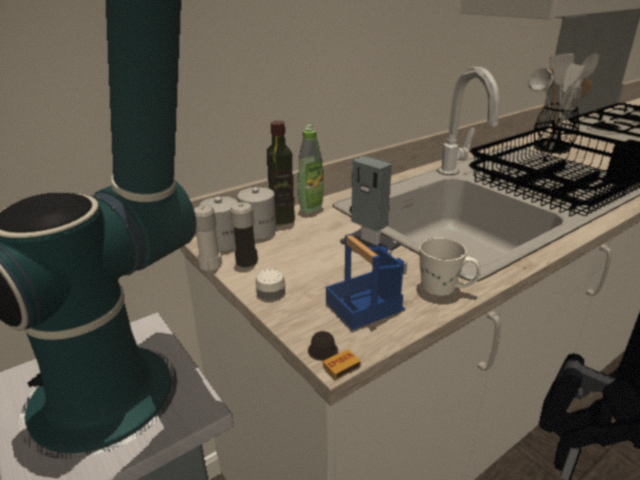

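View pics/top0.png

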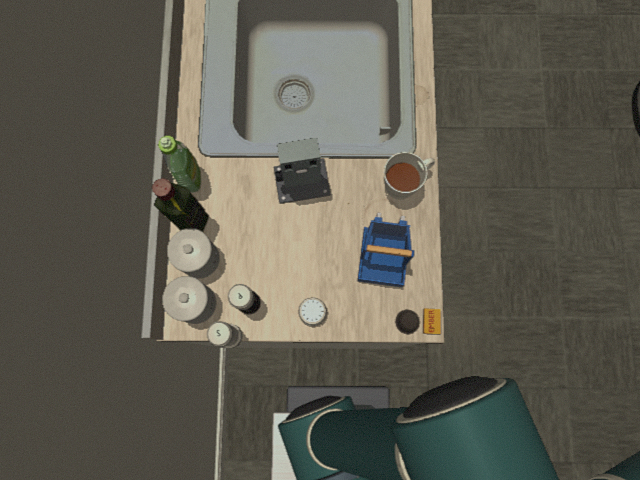

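The scene view shows the blue caddy at about (367,285), the stand at (370,195), the timer at (270,285) and the mug at (442,268). In the top view (up is +x, left is +y), the stand is at (302,175), the caddy at (387,252) with its bar at (389,251), and the mug at (405,175).

```bash
python3 - <<'E'
import cv2, numpy as np
t=cv2.imread("pics/top0.png"); s=cv2.imread("pics/scene0.png")
a=cv2.resize(t[125:215,262:342],(400,450)[:2] if 0 else (400,450),interpolation=cv2.INTER_CUBIC) # x5
b=cv2.resize(t[205:295,350:430],(400,450),interpolation=cv2.INTER_CUBIC)
cv2.imwrite("pics/topcrop.png",np.hstack([a,b]))
a=cv2.resize(s[145:255,335:415],(400,550),interpolation=cv2.INTER_CUBIC)
b=cv2.resize(s[225:335,320:410],(400,489),interpolation=cv2.INTER_CUBIC)
b=np.vstack([b,np.zeros((61,400,3),np.uint8)])
cv2.imwrite("pics/scenecrop.png",np.hstack([a,b]))
E
```

```text
(no output)
```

View pics/topcrop.png

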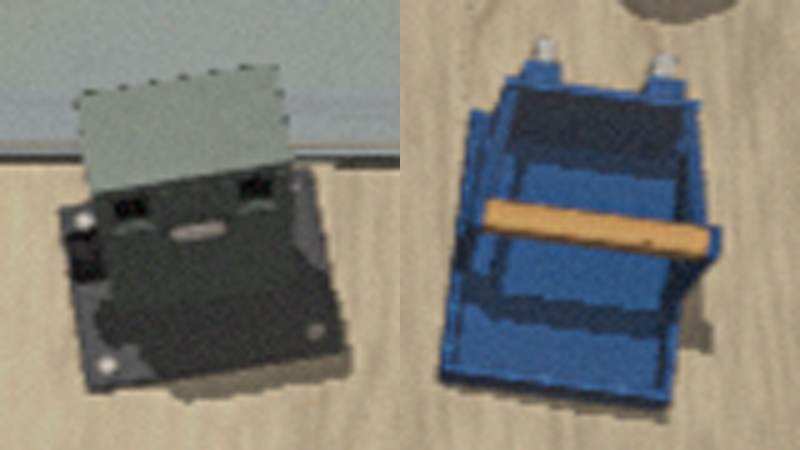

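View pics/scenecrop.png

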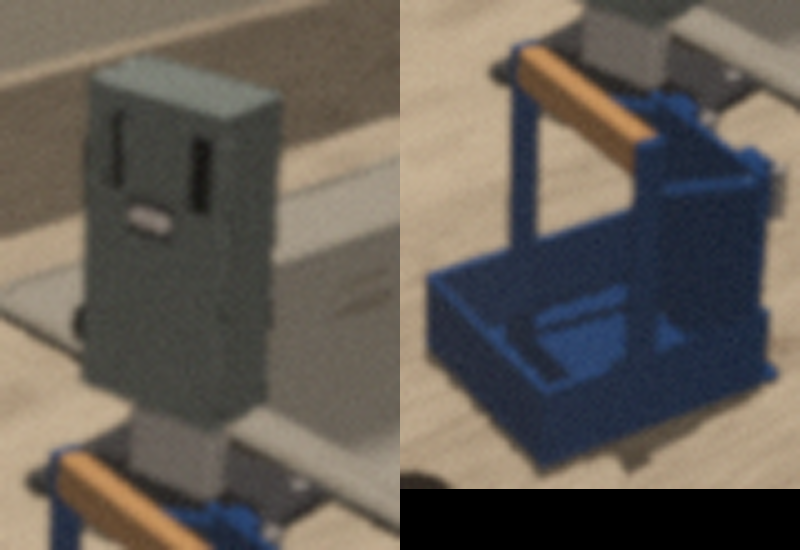

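The crops show these features:
- **Upright top, top view:** front corners near (280,163.5) and (320.5,157.5).
- **Upright top, scene view:** front corners near (353.4,160) and (381.4,169.4).
- **Slots and roller:** visible in both views.
- **Caddy bar ends, top view:** about (367,247) and (412,254).

```bash
cat > h.py <<'E'
import numpy as np
from workcell import read_state, vision
from scipy.spatial.transform import Rotation as Ro
def cam(n, s=None):
    c=vision.calibration(n); f=240/np.tan(np.radians(c["vfov"]/2))
    K=np.array([[f,0,c["cx"]],[0,f,c["cy"]],[0,0,1]])
    if n=="wrist":
        M=np.eye(4); M[:3,:3]=Ro.from_rotvec(s["tcp_rot"]).as_matrix(); M[:3,3]=s["tool_pos"]
        M=np.linalg.inv(M@np.array(c["mount"])); return K,M[:3,:3],M[:3,3]
    return K,np.array(c["R"]),np.array(c["t"])
def ray(C,p):
    K,R,t=C; return -R.T@t, R.T@np.linalg.inv(K)@np.array([p[0],p[1],1.])
def onz(C,p,z):
    o,d=ray(C,p); return o+d*(z-o[2])/d[2]
def tri(C1,p1,C2,p2):
    A=[];b=[]
    for C,p in((C1,p1),(C2,p2)):
        o,d=ray(C,p); d=d/np.linalg.norm(d); P=np.eye(3)-np.outer(d,d); A.append(P); b.append(P@o)
    x,_,_,_=np.linalg.lstsq(np.vstack(A),np.hstack(b),rcond=None)
    res=np.linalg.norm(np.vstack(A)@x-np.hstack(b)); return x,res
def proj(C,X):
    K,R,t=C; v=K@(R@np.asarray(X)+t); return v[:2]/v[2]
E
python3 - <<'E'
from h import *
np.set_printoptions(precision=4,suppress=True)
T=cam("top");S=cam("scene")
ta=lambda x,y:((x+.5)/5-.5+262,(y+.5)/5-.5+125)
tb=lambda x,y:((x-399.5)/5-.5+350,(y+.5)/5-.5+205)
sa=lambda x,y:((x+.5)/5-.5+335,(y+.5)/5-.5+145)
P=[]
for n,a,b in [("FL",(91,193),(92,75)),("FR",(293,163),(232,122)),("BR",(280,65),(283,93)),("BL",(76,103),(140,57)),("roller",(198,232),(150,219))]:
    x,r=tri(T,ta(*a),S,sa(*b)); print(n,x,r)
ztop=.19
for z in(.18,.19,.2,.21):
    p=[onz(T,ta(*a),z)for a in((91,193),(293,163),(280,65),(76,103))]
    print(z,*[q[:2] for q in p],"w",np.linalg.norm(p[0]-p[1]),np.linalg.norm(p[2]-p[3]),"yaw",np.arctan2(*(p[0]-p[1])[1::-1]),"d",np.linalg.norm(p[1]-p[2]))
p=[onz(T,ta(*a),.01)for a in((90,390),(347,350))];print("foot",p, np.linalg.norm(p[0]-p[1]))
for nm,z,q in(("bar",.145,[(487,200),(712,228),(705,256),(487,225)]),("trayfront",.04,[(443,372),(668,397)]),("hooks",.095,[(545,48),(664,66)]),("wall",.105,[(507,83),(697,102)])):
    p=[onz(T,tb(*a),z)for a in q]; print(nm,np.array(p),np.mean(p,0),"L",np.linalg.norm(p[0]-p[1]))
E
```

```text
FL [0.6321 0.1394 0.2141] 0.0031527563644494078
FR [0.6458 0.0615 0.2114] 0.003352711185458051
BR [0.6836 0.0676 0.2147] 0.0014367262749149733
BL [0.6684 0.1467 0.213 ] 0.0017387320547625068
roller [0.6361 0.1006 0.1556] 0.0024558545843015645
0.18 [0.6423 0.1434] [0.6553 0.0631] [0.6968 0.0686] [0.6803 0.1502] w 0.08138049035025188 0.08333112157536054 yaw 1.7313710345916316 d 0.04188424295143699
0.19 [0.6388 0.1426] [0.6516 0.063 ] [0.6928 0.0685] [0.6763 0.1494] w 0.08062234356649838 0.08255480256404685 yaw 1.73137103459163 d 0.04149404618625509
0.2 [0.6352 0.1418] [0.648  0.0629] [0.6887 0.0683] [0.6724 0.1485] w 0.07986419678274492 0.08177848355273319 yaw 1.7313710345916309 d 0.0411038494210733
0.21 [0.6316 0.1409] [0.6443 0.0629] [0.6846 0.0682] [0.6685 0.1476] w 0.07910604999899148 0.0810021645414195 yaw 1.731371034591632 d 0.04071365265589128
foot [array([0.6088, 0.1557, 0.01  ]), array([0.6283, 0.039 , 0.01  ])] 0.11830368720510469
bar [[ 0.4852 -0.0312  0.145 ]
 [ 0.4744 -0.1204  0.145 ]
 [ 0.463  -0.1173  0.145 ]
 [ 0.475  -0.0311  0.145 ]] [ 0.4744 -0.075   0.145 ] L 0.08985848756897886
trayfront [[ 0.4309 -0.0197  0.04  ]
 [ 0.4207 -0.1162  0.04  ]] [ 0.4258 -0.068   0.04  ] L 0.09704753799373902
hooks [[ 0.5608 -0.0601  0.095 ]
 [ 0.5532 -0.11    0.095 ]] [ 0.557  -0.0851  0.095 ] L 0.05042573511752152
wall [[ 0.543  -0.0431  0.105 ]
 [ 0.5354 -0.1219  0.105 ]] [ 0.5392 -0.0825  0.105 ] L 0.07916656301457065
```

Emit:
jog_arm:
  turn:
    - [0,0,-0.1205]
    - [0,0,-0.1205]
    - [0,0,-0.1205]
    - [0,0,-0.1205]
    - [0,0,-0.1205]
    - [0,0,-0.1205]
    - [0,0,-0.1205]
    - [0,0,-0.1205]
    - [0,0,-0.1205]
    - [0,0,-0.1205]
    - [0,0,-0.1205]
    - [0,0,0]
    - [0,0,0]
    - [0,0,0]
    - [0,0,0]
    - [0,0,0]
    - [0,0,0]
    - [0,0,0]
    - [0,0,0]
    - [0,0,0]
  delta_pos:
    - [0,0,-0.007]
    - [0,0,-0.007]
    - [0,0,-0.007]
    - [0,0,-0.007]
    - [0,0,-0.007]
    - [0,0,-0.007]
    - [0,0,-0.007]
    - [0,0,-0.007]
    - [0,0,-0.007]
    - [0,0,-0.007]
    - [0,0,-0.007]
    - [0.0295,0.0228,0]
    - [0.0295,0.0228,0]
    - [0.0295,0.0228,0]
    - [0.0295,0.0228,0]
    - [0.0295,0.0228,0]
    - [0.0295,0.0228,0]
    - [0.0295,0.0228,0]
    - [0.0295,0.0228,0]
    - [0.0295,0.0228,0]
  gripper: [0,0,0,0,0,0,0,0,0,0,0,0,0,0,0,0,0,0,0,0]

```text
time: 1.77
tool_pos: [0.4284, -0.3213, 0.3078]
tcp_rot: [-2.03, -2.397, -0.0]
wrist_force: [-0.8, -0.0, 0.6]
width: 0.001
grip_force: 0.0
```

Emit:
jog_arm:
  turn:
    - [0,0,0]
    - [0,0,0]
    - [0,0,0]
    - [0,0,0]
    - [0,0,0]
    - [0,0,0]
    - [0,0,0]
    - [0,0,0]
    - [0,0,0]
    - [0,0,0]
    - [0,0,0]
    - [0,0,0]
    - [0,0,0]
    - [0,0,0]
    - [0,0,0]
  delta_pos:
    - [0.0295,0.0228,0]
    - [0.0295,0.0228,0]
    - [0.0295,0.0228,0]
    - [0.0295,0.0228,0]
    - [0.0295,0.0228,0]
    - [0.0295,0.0228,0]
    - [0.0295,0.0228,0]
    - [0.0295,0.0228,0]
    - [0.0295,0.0228,0]
    - [0.0295,0.0228,0]
    - [0.0295,0.0228,0]
    - [0.0295,0.0228,0]
    - [0.0295,0.0228,0]
    - [0,0,0]
    - [0,0,0]
  gripper: [0,0,0,0,0,0,0,0,0,0,0,0,0,0,0]

```text
time: 3.02
tool_pos: [0.6574, 0.1058, 0.3068]
tcp_rot: [-2.025, -2.4, 0.003]
wrist_force: [-0.1, -0.9, 0.5]
width: 0.003
grip_force: 0.0
```

```bash
python3 - <<'E'
from h import *
import cv2
s=read_state(); im=vision.read_camera("wrist"); cv2.imwrite("pics/w1.png",im[...,::-1])
np.save("w1.npy",np.hstack([s["tool_pos"],s["tcp_rot"]]))
print(s["time"],s["tool_pos"],s["tcp_rot"],s["wrist_force"],s["q"])
E
```

```text
3.0167 [0.65738052 0.10581662 0.30677454] [-2.02540108 -2.3996083   0.00277357] [-0.12924884 -0.916539    0.46120585] [ 1.22257724e-01  2.13469395e-01  1.52828440e+00 -1.25426931e-04
  1.40213298e+00 -4.64524651e-02]
```

View pics/w1.png

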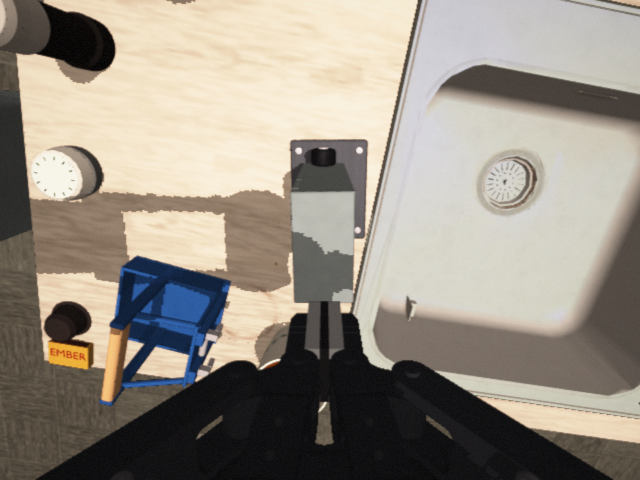

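The wrist view shows the upright's flat top between columns 291 and 355 and rows 192 and 302. Its edges run along the image axes, so my yaw estimate is good. The caddy is at lower left, with its hooks at (205,350).

```bash
python3 - <<'E'
from h import *
np.set_printoptions(precision=4,suppress=True)
v=np.load("w1.npy");s={"tool_pos":v[:3],"tcp_rot":v[3:]};W=cam("wrist",s)
for z in(.205,.213,.216):
    p=[onz(W,q,z)for q in((291,192),(355,192),(353,302),(292,302))]
    print(z,*[a[:2] for a in p],np.mean(p,0),[np.linalg.norm(p[i]-p[(i+1)%4]) for i in range(4)],"yaw",[np.arctan2(*(p[1]-p[0])[1::-1]),np.arctan2(*(p[2]-p[3])[1::-1]),np.arctan2(*(p[0]-p[3])[1::-1])-np.pi/2])
M=Ro.from_rotvec(s["tcp_rot"]).as_matrix();print(M)
E
```

```text
0.205 [0.63   0.1378] [0.6721 0.145 ] [0.6865 0.0642] [0.6421 0.0566] [0.6577 0.1009 0.205 ] [np.float64(0.04268472469670657), np.float64(0.08208229954089093), np.float64(0.04510198390782285), np.float64(0.08212388875357184)] yaw [np.float64(0.16813464682698132), np.float64(0.16875303462837216), np.float64(0.14774907972963303)]
0.213 [0.6304 0.1395] [0.6711 0.1464] [0.6851 0.0683] [0.6421 0.0609] [0.6572 0.1038 0.213 ] [np.float64(0.04128891992570864), np.float64(0.07939818089826813), np.float64(0.043627133952310174), np.float64(0.07943841012978727)] yaw [np.float64(0.1681346468269821), np.float64(0.16875303462837224), np.float64(0.14774907972963303)]
0.216 [0.6306 0.1401] [0.6708 0.147 ] [0.6846 0.0698] [0.6422 0.0626] [0.657  0.1049 0.216 ] [np.float64(0.04076549313658439), np.float64(0.0783916364072846), np.float64(0.04307406521899295), np.float64(0.07843135564586808)] yaw [np.float64(0.168134646826982), np.float64(0.16875303462837238), np.float64(0.14774907972963214)]
[[-0.1679  0.9858 -0.0023]
 [ 0.9858  0.1679 -0.0004]
 [-0.     -0.0023 -1.    ]]
```

Emit:
jog_arm:
  turn:
    - [0,0,0]
    - [0,0,0]
    - [0,0,0]
    - [0,0,0]
    - [0,0,0]
    - [0,0,0]
    - [0,0,0]
    - [0,0,0]
  delta_pos:
    - [0,0,0.025]
    - [0,0,0.025]
    - [0,0,0.02]
    - [0,0,0.01]
    - [0,0,0.003]
    - [0,0,0.003]
    - [0,0,0.002]
    - [0,0,0]
  gripper: [0,0,0,0,0,0,0,0]

```text
time: 3.73
tool_pos: [0.658, 0.1036, 0.2216]
tcp_rot: [2.03, 2.396, 0.002]
wrist_force: [0.2, 0.3, 0.7]
width: 0.002
grip_force: 0.0
```

Emit:
jog_arm:
  turn:
    - [0,0,0]
    - [0,0,0]
    - [0,0,0]
    - [0,0,0]
  delta_pos:
    - [0,0,0.002]
    - [0,0,0.002]
    - [0,0,0.002]
    - [0,0,0]
  gripper: [0,0,0,0]

```text
time: 4.07
tool_pos: [0.6579, 0.1041, 0.2151]
tcp_rot: [2.029, 2.397, 0.002]
wrist_force: [0.9, -0.8, 5.2]
width: -0.001
grip_force: 3.2
```

Emit:
jog_arm:
  turn:
    - [0,0,0]
    - [0,0,0]
    - [0,0,0]
  delta_pos:
    - [0,0,0.002]
    - [0,0,0.001]
    - [0,0,0]
  gripper: [0,0,0]

```text
time: 4.32
tool_pos: [0.658, 0.1041, 0.2151]
tcp_rot: [2.029, 2.396, 0.003]
wrist_force: [-4.9, -0.2, 13.0]
width: 0.0
grip_force: 6.4
```

Emit:
jog_arm:
  turn:
    - [0,0,0]
    - [0,0,0.095]
    - [0,0,0.095]
    - [0,0,0.095]
    - [0,0,0]
    - [0,0,0]
    - [0,0,0]
    - [0,0,0]
    - [0,0,0]
    - [0,0,0]
    - [0,0,0]
    - [0,0,0]
    - [0,0,0]
    - [0,0,0]
  delta_pos:
    - [0,0,-0.03]
    - [0,0,-0.03]
    - [0,0,0]
    - [0,0,0]
    - [-0.025,-0.0201,0]
    - [-0.025,-0.0201,0]
    - [-0.025,-0.0201,0]
    - [-0.025,-0.0201,0]
    - [-0.025,-0.0201,0]
    - [-0.025,-0.0201,0]
    - [-0.025,-0.0201,0]
    - [-0.025,-0.0201,0]
    - [0,0,0]
    - [0,0,0]
  gripper: [0,0,0.085,0.085,0.085,0.085,0.085,0.085,0.085,0.085,0.085,0.085,0.085,0.085]

```text
time: 5.48
tool_pos: [0.4731, -0.0763, 0.2715]
tcp_rot: [2.352, 2.081, 0.001]
wrist_force: [0.2, -0.6, 0.5]
width: 0.994
grip_force: 0.0
```

```bash
python3 - <<'E'
from h import *
import cv2
np.set_printoptions(precision=4,suppress=True)
s=read_state(); im=vision.read_camera("wrist"); cv2.imwrite("pics/w2.png",im[...,::-1])
W=cam("wrist",s); print(s["time"],s["tool_pos"],s["tcp_rot"],s["wrist_force"])
h=cv2.cvtColor(im,cv2.COLOR_RGB2HSV); m=cv2.inRange(h,(8,110,60),(22,255,255))
m=cv2.morphologyEx(m,cv2.MORPH_OPEN,np.ones((3,3)))
for c in sorted(cv2.findContours(m,0,2)[0],key=cv2.contourArea)[-3:]:
    b=cv2.boxPoints(cv2.minAreaRect(c)); print(cv2.contourArea(c),b.ravel())
    p=np.array([onz(W,q,.145) for q in b]);print(p,p.mean(0))
E
```

```text
5.4833 [ 0.4731 -0.0763  0.2715] [2.3523 2.0814 0.0011] [ 0.1688 -0.552   0.5334]
895.0 [318. 174. 333. 174. 333. 284. 318. 284.]
[[ 0.475  -0.0316  0.145 ]
 [ 0.4858 -0.0329  0.145 ]
 [ 0.4757 -0.1197  0.145 ]
 [ 0.4638 -0.1182  0.145 ]] [ 0.4751 -0.0756  0.145 ]
1261.5 [203.18   283.26   250.08   276.56   254.46   307.2199 207.56   313.92  ]
[[ 0.3729 -0.1063  0.145 ]
 [ 0.4111 -0.1051  0.145 ]
 [ 0.4096 -0.1325  0.145 ]
 [ 0.3701 -0.1339  0.145 ]] [ 0.3909 -0.1195  0.145 ]
2969.0 [465.5001 238.5    520.5001 183.5    556.0001 219.     501.0001 274.    ]
[[ 0.5809 -0.0942  0.145 ]
 [ 0.6207 -0.0565  0.145 ]
 [ 0.6486 -0.087   0.145 ]
 [ 0.6089 -0.1275  0.145 ]] [ 0.6148 -0.0913  0.145 ]
```

View pics/w2.png

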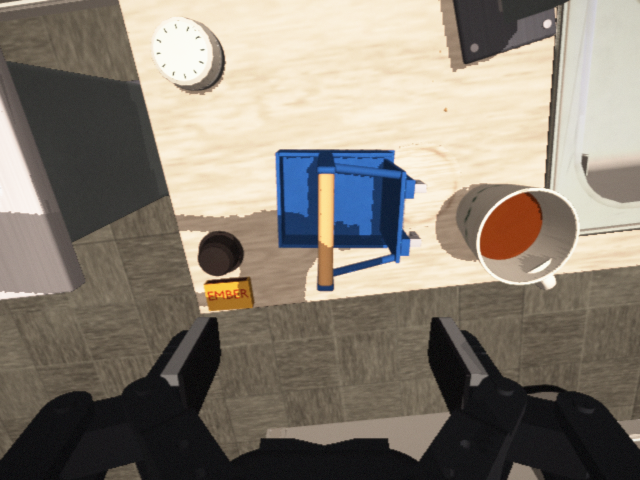

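The bar sits between the open fingers at (326,230), along the image column, so the grasp is aligned. The mug at (520,235) is clear.

Emit:
jog_arm:
  turn:
    - [0,0,0]
    - [0,0,0]
    - [0,0,0]
    - [0,0,0]
    - [0,0,0]
    - [0,0,0]
    - [0,0,0]
    - [0,0,0]
    - [0,0,0]
    - [0,0,0]
    - [0,0,0]
    - [0,0,0]
    - [0,0,0]
    - [0,0,0]
    - [0,0,0]
    - [0,0,0]
  delta_pos:
    - [0,0.002,0.025]
    - [0,0,0.025]
    - [0,0,0.025]
    - [0,0,0.025]
    - [0,0,0.025]
    - [0,0,0.02]
    - [0,0,0.01]
    - [0,0,0]
    - [0,0,0]
    - [0,0,0]
    - [0,0,0]
    - [0,0,0]
    - [0,0,0]
    - [0,0,0]
    - [0,0,0]
    - [0,0,0]
  gripper: [0.085,0.085,0.085,0.085,0.085,0.085,0.085,0.085,0,0,0,0,0,0,0,0]
  grip_force: 100

```text
time: 6.87
tool_pos: [0.4757, -0.0757, 0.1167]
tcp_rot: [-2.35, -2.085, 0.0]
wrist_force: [-2.2, 0.6, 3.4]
width: 0.119
grip_force: 98.3
```

Emit:
jog_arm:
  turn:
    - [0,0,0]
    - [0,0,0]
    - [0,0,0]
    - [0,0,0]
    - [0,0,-0.095]
    - [0,0,-0.095]
    - [0,0,-0.095]
    - [0,0,0]
    - [0,0,0]
    - [0,0,0]
    - [0,0,0]
    - [0,0,0]
    - [0,0,0]
    - [0,0,0]
    - [0,0,0]
  delta_pos:
    - [0,0,-0.01]
    - [0,0,-0.03]
    - [0,0,-0.04]
    - [0,0,-0.04]
    - [0,0,0]
    - [0,0,0]
    - [0,0,0]
    - [0.0246,0.012,0]
    - [0.0246,0.012,0]
    - [0.0246,0.012,0]
    - [0.0246,0.012,0]
    - [0.0246,0.012,0]
    - [0.0246,0.012,0]
    - [0,0,0]
    - [0,0,0]
  gripper: [0,0,0,0,0,0,0,0,0,0,0,0,0,0,0]

```text
time: 8.12
tool_pos: [0.5222, 0.0828, 0.2358]
tcp_rot: [-2.026, -2.4, 0.002]
wrist_force: [-0.1, -0.7, -2.4]
width: 0.125
grip_force: 98.2
```

```bash
python3 - <<'E'
from h import *
import cv2
np.set_printoptions(precision=4,suppress=True)
s=read_state(); im=vision.read_camera("wrist"); t=vision.read_camera("top"); c=vision.read_camera("scene")
print(s["time"],s["tool_pos"],s["tcp_rot"],s["wrist_force"],s["width"])
np.save("w3.npy",np.hstack([s["tool_pos"],s["tcp_rot"]]))
for n,i in(("w3",im),("t3",t),("s3",c)): cv2.imwrite(f"pics/{n}.png",i[...,::-1])
z=cv2.resize
a=z(im[100:350,200:450],(400,400)); b=z(t[130:230,262:362],(400,400)); d=z(c[130:280,320:470],(400,400))
o=np.zeros((600,800,3),np.uint8); o[:400,:400]=a;o[:400,400:]=d; 
cv2.imwrite("pics/m3.png",np.hstack([a,d])[...,::-1])
W=cam("wrist",s)
E
```

```text
8.1167 [0.5222 0.0828 0.2358] [-2.0263 -2.3996  0.002 ] [-0.1129 -0.6638 -2.3867] 0.1247139175120016
```

View pics/m3.png

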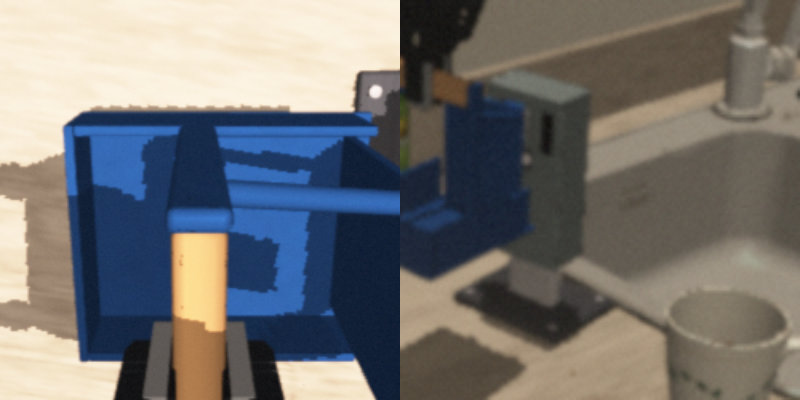

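The caddy is held level in front of the stand: the bar is at (200,300) in the left wrist crop, and the right slot at (547,135) in the right scene crop. Next I'll crop the hook and upright region of the wrist view.

```bash
python3 - <<'E'
import cv2
i=cv2.imread("pics/w3.png"); cv2.imwrite("pics/w3c.png",cv2.resize(i[120:320,380:640],(780,600),interpolation=cv2.INTER_CUBIC))
E
```

```text
(no output)
```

View pics/w3c.png

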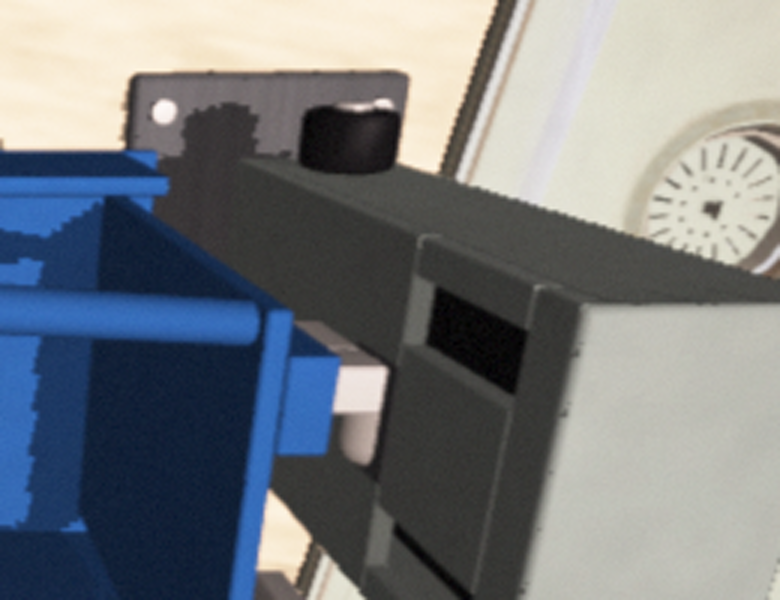

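The left slot opening spans about (403,275) to (527,395) in this crop, with its lower edge on the left. The left hook's white top face spans (335,365) to (388,412), and the upright's front left top corner is at (583,305).

```bash
python3 - <<'E'
from h import *
np.set_printoptions(precision=4,suppress=True)
v=np.load("w3.npy");s={"tool_pos":v[:3],"tcp_rot":v[3:]};W=cam("wrist",s)
f=lambda x,y:(380+(x+.5)/3-.5,120+(y+.5)/3-.5)
Rz=Ro.from_euler("z",.166).as_matrix(); F=np.array([.6366,.101,0])
S=lambda X:Rz.T@(X-F)
print("corner",S(onz(W,f(583,305),.2152)), "face edge low", S(onz(W,f(532,560),.2152)))
for p in((418,278),(403,345),(530,322),(515,395)):
    o,d=ray(W,f(*p));o=S(o);d=Rz.T@d; print("slot",p,o-d*o[0]/d[0])
for p in((335,365),(388,365),(385,412),(335,412)): print("hook",S(onz(W,f(*p),s["tool_pos"][2]+.019-.135+.095)))
for p in((290,310),(265,310)): print("wall top +y rear corner",S(onz(W,f(*p),s["tool_pos"][2]+.019-.135+.105)))
g=S(s["tool_pos"]);print("grip",g,"tool y",Rz.T@Ro.from_rotvec(s["tcp_rot"]).as_matrix()[:,1])
E
```

```text
corner [-0.0011  0.0397  0.2152] face edge low [ 0.0002 -0.004   0.2152]
slot (418, 278) [0.     0.0313 0.1654]
slot (403, 345) [0.     0.0171 0.1642]
slot (530, 322) [0.     0.0331 0.202 ]
slot (515, 395) [0.     0.0203 0.2022]
hook [-0.0372  0.0299  0.2148]
hook [-0.029   0.0299  0.2148]
hook [-0.0282  0.022   0.2148]
hook [-0.0361  0.022   0.2148]
wall top +y rear corner [-0.0497  0.0416  0.2248]
wall top +y rear corner [-0.0533  0.0416  0.2248]
grip [-0.1158  0.0009  0.2358] tool y [ 1.      0.0023 -0.0015]
```

Emit:
jog_arm:
  turn:
    - [0,0,0]
    - [0,0,0]
    - [0,0,0]
    - [0,0,0]
    - [0,0,0]
    - [0,0,0]
    - [0,0,0]
    - [0,0,0]
    - [0,0,0]
    - [0,0,0]
  delta_pos:
    - [-0.001,0,0.0085]
    - [0,0,0.01]
    - [0,0,0]
    - [0,0.008,0]
    - [0,0.008,0]
    - [0,0.008,0]
    - [0,0.006,0]
    - [0,0.006,0]
    - [0,0,0]
    - [0,0,0]
  gripper: [0,0,0,0,0,0,0,0,0,0]

```text
time: 9.1
tool_pos: [0.5586, 0.0868, 0.2178]
tcp_rot: [-2.03, -2.397, 0.0]
wrist_force: [-0.9, -0.2, -4.0]
width: 0.119
grip_force: 98.2
```

Emit:
jog_arm:
  turn:
    - [0,0,0]
    - [0,0,0]
    - [0,0,0]
  delta_pos:
    - [0,0.002,0]
    - [0,0.0015,0]
    - [0,0,0]
  gripper: [0,0,0]

```text
time: 9.35
tool_pos: [0.5618, 0.0873, 0.2178]
tcp_rot: [2.03, 2.397, 0.0]
wrist_force: [0.4, -0.6, -3.7]
width: 0.123
grip_force: 98.2
```

Emit:
jog_arm:
  turn:
    - [0,0,0]
    - [0,0,0]
    - [0,0,0]
  delta_pos:
    - [0,0.001,0]
    - [0,0.001,0]
    - [0,0,0]
  gripper: [0,0,0]

```text
time: 9.6
tool_pos: [0.5622, 0.0872, 0.2176]
tcp_rot: [-2.029, -2.396, 0.004]
wrist_force: [-5.8, -1.1, -0.8]
width: 0.124
grip_force: 98.7
```

Emit:
jog_arm:
  turn:
    - [0,0,0]
    - [0,0,0]
    - [0,0,0]
    - [0,0,0]
  delta_pos:
    - [0,-0.0005,0.003]
    - [0,0,0.003]
    - [0,0,0.002]
    - [0,0,0]
  gripper: [0,0,0,0]

```text
time: 9.93
tool_pos: [0.5623, 0.0874, 0.209]
tcp_rot: [-2.029, -2.396, 0.002]
wrist_force: [-4.5, -0.4, -2.3]
width: 0.124
grip_force: 98.4
```

Emit:
jog_arm:
  turn:
    - [0,0,0]
    - [0,0,0]
    - [0,0,0]
    - [0,0,0]
  delta_pos:
    - [0,0,0.002]
    - [0,0,0.002]
    - [0,0,0.002]
    - [0,0,0]
  gripper: [0,0,0,0]

```text
time: 10.27
tool_pos: [0.5618, 0.0875, 0.2035]
tcp_rot: [-2.029, -2.396, 0.003]
wrist_force: [-6.5, 0.0, -1.1]
width: 0.125
grip_force: 98.5
```

Emit:
jog_arm:
  turn:
    - [0,0,0]
    - [0,0,0]
    - [0,0,0]
    - [0,0,0]
  delta_pos:
    - [0,0,0.002]
    - [0,0,0.002]
    - [0,0,0.001]
    - [0,0,0]
  gripper: [0,0,0,0]

```text
time: 10.6
tool_pos: [0.5619, 0.0874, 0.1973]
tcp_rot: [-2.029, -2.396, 0.004]
wrist_force: [-4.5, -1.0, -5.6]
width: 0.122
grip_force: 98.0
```

Emit:
jog_arm:
  turn:
    - [0,0,0]
    - [0,0,0]
    - [0,0,0]
  delta_pos:
    - [0,0,0.002]
    - [0,0,0.001]
    - [0,0,0]
  gripper: [0,0,0]

```text
time: 10.85
tool_pos: [0.5619, 0.0874, 0.1963]
tcp_rot: [-2.029, -2.396, 0.003]
wrist_force: [-9.5, -0.5, 1.9]
width: 0.121
grip_force: 99.1
```

Emit:
jog_arm:
  turn:
    - [0,0,0]
    - [0,0,0]
    - [0,0,0]
  delta_pos:
    - [0,0,0.002]
    - [0,0,0.001]
    - [0,0,0]
  gripper: [0,0,0]

```text
time: 11.1
tool_pos: [0.5617, 0.0874, 0.1955]
tcp_rot: [-2.029, -2.396, 0.003]
wrist_force: [-16.6, -2.6, 12.5]
width: 0.124
grip_force: 100.5
```

```bash
python3 - <<'E'
from h import *
s=read_state(); print(s["tool_pos"],s["wrist_force"],s["torque"],s["joint_torque"])
E
```

```text
[0.56168522 0.08740311 0.19550622] [-16.62045791  -2.6063722   12.48076816] [-0.24455186  2.33707284  0.04943834] [-5.24307601e-01 -3.39443600e+01 -3.78270471e+01 -1.38572435e-02
 -5.15668407e+00  7.78168486e-02]
```

Emit:
jog_arm:
  turn:
    - [0,0,0]
    - [0,0,0]
    - [0,0,0]
    - [0,0,0]
  delta_pos:
    - [0,-0.001,0.002]
    - [0,0,0.001]
    - [0,0,0.001]
    - [0,0,0]
  gripper: [0,0,0,0]

```text
time: 11.43
tool_pos: [0.5615, 0.0872, 0.1949]
tcp_rot: [2.03, 2.398, -0.0]
wrist_force: [-21.5, -3.4, 25.1]
width: 0.124
grip_force: 102.6
```

```bash
python3 - <<'E'
from h import *
import cv2
s=read_state(); print(s["tool_pos"],s["wrist_force"],s["torque"])
i=vision.read_camera("wrist");c=vision.read_camera("scene")
np.save("w4.npy",np.hstack([s["tool_pos"],s["tcp_rot"]]))
z=lambda a,sz:cv2.resize(a,sz,interpolation=cv2.INTER_CUBIC)
cv2.imwrite("pics/m4.png",np.hstack([z(i[120:320,380:640],(520,400)),z(c[130:290,345:455],(275,400))])[...,::-1])
E
```

```text
[0.56147436 0.08718083 0.19488381] [-21.50464006  -3.35875626  25.06451533] [-0.3491275   3.01082079  0.16614529]
```

View pics/m4.png

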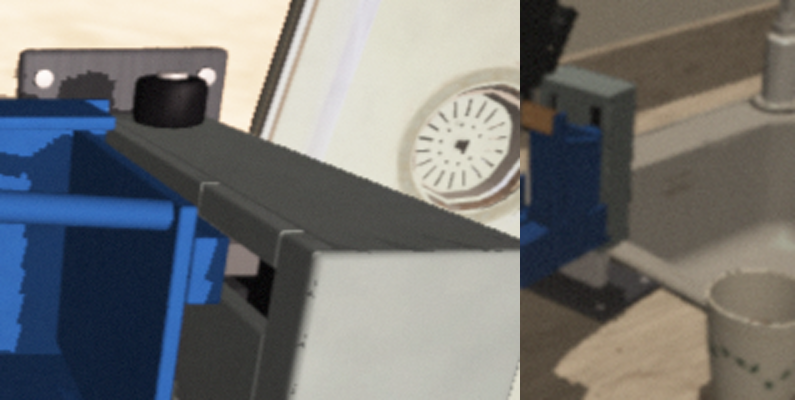

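The hook neck is seated in the slot at (245,262). The caddy's rear corner is at (193,207), the same place relative to the gripper as before, so it is level. Next I'll relieve the load and pull up gently to check that it's locked.

Emit:
jog_arm:
  turn:
    - [0,0,0]
    - [0,0,0]
    - [0,0,0]
    - [0,0,0]
    - [0,0,0]
  delta_pos:
    - [0,-0.001,-0.002]
    - [0,0,-0.002]
    - [0,0,-0.002]
    - [0,0,-0.001]
    - [0,0,0]
  gripper: [0,0,0,0,0]

```text
time: 11.95
tool_pos: [0.5614, 0.0873, 0.1961]
tcp_rot: [2.03, 2.397, 0.001]
wrist_force: [-5.3, 0.1, -0.8]
width: 0.122
grip_force: 98.7
```

Emit:
jog_arm:
  turn:
    - [0,0,0]
    - [0,0,0]
    - [0,0,0]
  delta_pos:
    - [0,0,-0.001]
    - [0,0,-0.001]
    - [0,0,0]
  gripper: [0,0,0]

```text
time: 12.2
tool_pos: [0.5617, 0.0871, 0.1968]
tcp_rot: [2.03, 2.397, 0.0]
wrist_force: [2.0, 0.9, -9.4]
width: 0.121
grip_force: 97.7
```

Emit:
jog_arm:
  turn:
    - [0,0,0]
    - [0,0,0]
    - [0,0,0]
    - [0,0,0]
    - [0,0,0]
    - [0,0,0]
    - [0,0,0]
    - [0,0,0]
  delta_pos:
    - [0,0,0.002]
    - [0,0,0.002]
    - [0,0,0.002]
    - [0,0,0.001]
    - [0,0,0]
    - [0,0,-0.002]
    - [0,0,-0.002]
    - [0,0,0]
  gripper: [0,0,0,0,0,0,0,0]

```text
time: 12.87
tool_pos: [0.5612, 0.0872, 0.1958]
tcp_rot: [2.03, 2.397, 0.001]
wrist_force: [-6.1, -0.7, 1.1]
width: 0.121
grip_force: 99.3
```

Emit:
jog_arm:
  turn:
    - [0,0,0]
    - [0,0,0]
    - [0,0,0]
    - [0,0,0]
    - [0,0,0]
    - [0,0,0]
    - [0,0,0]
    - [0,0,0]
    - [0,0,0]
    - [0,0,0]
    - [0,0,0]
    - [0,0,0]
    - [0,0,0]
    - [0,0,0]
    - [0,0,0]
  delta_pos:
    - [0,0,0]
    - [0,0,0]
    - [0,0,0]
    - [0,0,0]
    - [0,0,0]
    - [0,0,0]
    - [0,0,-0.01]
    - [0,0,-0.02]
    - [0,0,-0.02]
    - [0,0,-0.02]
    - [0,0,-0.02]
    - [0,0,-0.02]
    - [0,0,0]
    - [0,0,0]
    - [0,0,0]
  gripper: [0.04,0.04,0.04,0.04,0.04,0.04,0.04,0.04,0.04,0.04,0.04,0.04,0.04,0.04,0.04]

```text
time: 14.12
tool_pos: [0.5609, 0.0871, 0.3045]
tcp_rot: [-2.03, -2.397, 0.0]
wrist_force: [0.2, 0.5, -1.2]
width: 0.467
grip_force: 0.0
```

```bash
python3 - <<'E'
from h import *
import cv2
np.set_printoptions(precision=4,suppress=True)
s=read_state(); print(s["time"],s["tool_pos"],s["wrist_force"],s["width"])
i=vision.read_camera("wrist");c=vision.read_camera("scene");t=vision.read_camera("top")
np.save("w5.npy",np.hstack([s["tool_pos"],s["tcp_rot"]]))
z=lambda a,sz:cv2.resize(a,sz,interpolation=cv2.INTER_CUBIC)
cv2.imwrite("pics/w5.png",i[...,::-1])
cv2.imwrite("pics/m5.png",np.hstack([z(i[100:340,200:500],(500,400)),z(c[130:290,335:455],(300,400))])[...,::-1])
E
```

```text
14.1167 [0.5609 0.0871 0.3045] [ 0.2151  0.4924 -1.1813] 0.46679208501767083
```

View pics/m5.png

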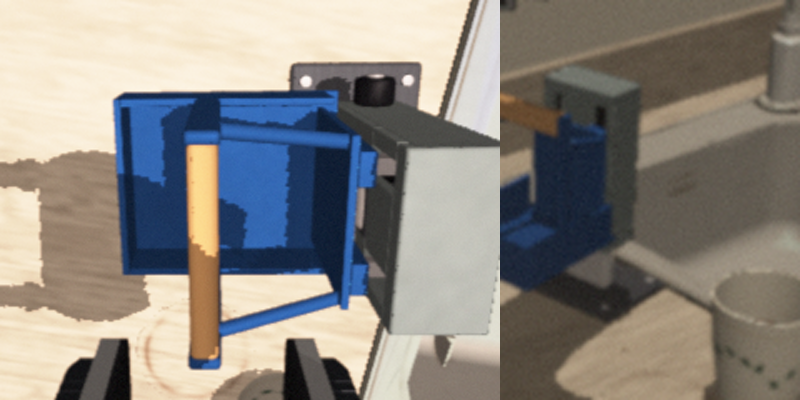

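The caddy hangs free with both hooks in the slots and the fingers clear. The bar runs from (203,140) to (203,362), and the back wall edge from (357,137) to (347,305).

```bash
python3 - <<'E'
from h import *
np.set_printoptions(precision=4,suppress=True)
v=np.load("w5.npy");s={"tool_pos":v[:3],"tcp_rot":v[3:]};W=cam("wrist",s)
f=lambda x,y:(200+(x+.5)*.6-.5,100+(y+.5)*.6-.5)
Rz=Ro.from_euler("z",.166).as_matrix(); F=np.array([.6366,.101,0])
S=lambda X:Rz.T@(X-F)
print("bar",[S(onz(W,f(*p),.2242)) for p in((189,144),(217,144),(220,356),(190,356))])
print("wall rear top",[S(onz(W,f(*p),.1842)) for p in((360,138),(349,307))])
print("tray front top",[S(onz(W,f(*p),.1192)) for p in((115,96),(123,273))])
print("upright corner",S(onz(W,f(403,147),.2152)),S(onz(W,f(388,333),.2152)))
E
```

```text
bar [array([-0.0829,  0.0428,  0.2242]), array([-0.0727,  0.0428,  0.2242]), array([-0.0711, -0.0444,  0.2242]), array([-0.0834, -0.0443,  0.2242])]
wall rear top [array([-0.011 ,  0.038 ,  0.1842]), array([-0.0098, -0.0413,  0.1842])]
tray front top [array([-0.1242,  0.049 ,  0.1192]), array([-0.1246, -0.0504,  0.1192])]
upright corner [-0.0022  0.0399  0.2152] [-0.0004 -0.0387  0.2152]
```

```bash
python3 -c "
from workcell import ticket
print(ticket.finish_job())"
```

```text
the job is handed in; nothing more can be done
None
```

The caddy hangs level on the stand with both hooks in the slots, let go and handed in at about 14 s; it resisted a gentle upward pull, so I take it as locked past the roller, though I had no direct catch reading.

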